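Unlatch the dust-screen gate and hook it back

ROBOT

A 6-joint arm with a two-finger parallel gripper is mounted at the origin on the work surface. World frame = base frame: x ahead of the robot, y to its left, z up, the work surface at z = 0. Lengths are in m, angles in rad, forces in N, time in s.
With the tool pointing down it reaches from about 0.3 to 0.775 m from the base axis. Payload 14.6 kg.
Tool frame: the origin (TCP) lies at the very end of the fingers, on their centre line; the grasp point (between the pads) lies bot.tcp_to_grasp behind it (bot.tcp_to_grasp is the distance from the TCP to the grasp point, in m); z points along the fingers, x is the direction in which the jaws open and shut, and the axes are right-handed (so a half turn about z gives the same grasp; the last joint's range is limited). The gripper opens to 85 mm and grips with 20 to 120 N. Pads are 22 mm wide; open, the fingers measure 114 mm over their backs; the gripper's body (76 mm by 85 mm) begins 54 mm behind the grasp point. The pads swing forward as they close: fully open they stand 13 mm farther back than shut.
Start: joints at [-0.067, 0.3, 1.521, -0, 1.321, -0.067], TCP at [0.55, -0, 0.231] pointing down, gripper open.
Joint ranges: [-3.03, 3.03], [-0.79, 2.21], [0.23, 2.52], [-1.04, 4.18], [0, 3.07], [-2.55, 2.55]. Speed limits (rad/s): [2.22, 2.22, 2.57, 3.14, 3.14, 3.14].

INTERFACE

Orientations are given as [roll, pitch, yaw] about the fixed x, y, z axes, in that order (R = Rz(yaw) Ry(pitch) Rx(roll)).
In Python, from plant import bot, capture, job, nets gives the robot as it stands.
- The arm moves only by the tool servo_tool, never from a script. Its argument "moves" is a list of rows, each an object with "fingers": the closure, from 0 (fully open) to 1 (shut); "delta_pos": the shift along the tool's x, y, z in mm, a list of three; "yaw": the turn about the tool's z in degrees. In form: [{"fingers": fingers, "delta_pos": [dx, dy, dz], "yaw": yaw}, ...]. A call has 1 to 5 rows; each row shifts and turns the commanded pose from where the row before left it, along the tool's axes as they then stand; what a row does not reach is not made up. A row lasts 1/12 s, in which the tool goes at most 41.7 mm and 7.16 degrees, less where a joint would pass 70% of its speed; a pose out of reach is approached as far as the arm can. A call is refused whole if a number of a shift passes 41.7 or a number of a turn 7.16, either way. A call with a gripper value outside its range is refused whole. The fingers move at their own pace and stop on an object; "force" is the grip in N (left out, the last holds). Time passes only in rows, so rows that do not move let the fingers close. It gives the time, the measured TCP pose, the force and the opening at its end, in the units of the state.
- bot.sense(): the state, without advancing time (a new reading comes with each control period).
- capture(name): name is "scene" or "side" or "wrist"; returns a dict with "img" (384x512x3 uint8, blue, green, red), "z_map" (384x512 float32, m along the optical axis (not along the pixel's ray), 0 where there is no reading), "fx", "fy", "cx", "cy" (pixels), "world_from_camera" (4x4, takes a point from camera to world coordinates). Camera axes: x right, y down, z forward; pixel columns grow to the right and rows downward; lengths in m; the calibration is good to about 2 mm. The wrist camera is an equidistant fisheye: a pixel r from the principal point sees the ray r / f radians off the axis. A picture is of the moment at which its call begins.
- job.finish_job(): hands the job in, once; it reports no verdict.
Trained networks look in the newest picture that a camera, given by its name, has taken for a name from the list of things; names that differ only in an ending like _2 or _b are one class to them, and where a whole thing is asked for, a point or a joint stands for the part that bears it (a point fixed in the world has none). Each returns a list of dicts, best first, with "p" (0 to 1); they miss things now and then, are a little off and sometimes report something else, mostly with a low value. They report only what shows in the picture. A call takes as long as a camera call. They do not tell look-alikes from the thing itself.
- nets.search_frame(target, camera): "xy" ([column, row] as shares, 0 to 1, of the picture: columns of its width, rows of its height, amid what is visible of it).
- nets.pinpoint(target, camera): "xy" ([column, row] as shares, 0 to 1, of the picture: columns of its width, rows of its height: a listed point, or the origin of a listed thing).
The state is a dict: "clock": time; "joint_pos": joint angles; "joint_vel": joint speeds; "joint_torque": joint torques, N m; "eef_pos": TCP position; "ee_rot": TCP orientation; "wrist_force": force on the tool from outside, world axes, zero at the start; "torque": the same for the moment, N m; "width": finger opening in m.
Only numpy, scipy, OpenCV 4.12 (cv2) and the standard library are available. Lean on these libraries where they do the work, as an engineer would, in place of code of your own. Each camera call takes 0.05 s, during which the arm holds its last target.

TASK

Open the little gate in the bench's dust screen: press its thumb lever gently down to lift the latch bar out of the catch, swing the gate away from you with the lever still held down until the bar meets the tall stop of the hold-back post, then let the lever up so that the bar drops into that post's fork and keeps the gate open. Never lean hard on the lever, jam the bar against a fork or fling the gate, and leave the file, the filing board and the bin of frames where they are.

Things in the scene. Friction and masses are not known exactly. Their poses are not given: they have to be found in the camera images.
- gate_hinge (a point): Point on the gate's vertical hinge axis, 170 mm above the bench (the latch pivot's height). It belongs to the fixed screen of clear panes in aluminium bars, 155 mm high: its y axis points along the closed gate from hinge to catch, its x axis is level, square to the closed gate, and points away from the robot, the way the gate opens.
- gate (a joint): Opening angle of the gate, rad: 0 closed, grows as it swings away from the robot (clockwise from above), up to 1.65. The gate is 240 mm long, 16 mm thick, 150 mm high, 0.8 kg, and its hinge is slightly stiff (about 0.1 N m), so that it stays where it is left.
- latch (a joint): Tilt of the latch bar, rad: 0 level (dropped), grows as the nose rises, stop at 0.20. Pivoted on top of the gate, 150 mm from the hinge axis and 170 mm above the bench; it falls back by its own weight. The nose clears the forks' low lips only above 0.17 rad, the pad 9 mm below its own start; the firm stop comes at 11 mm: press until it is felt.
- lever_pad (a point): Nominal middle of the upper face of the thumb lever's pad, a level steel plate 56 mm (along the gate) by 44 mm, 172 mm above the bench, 95 mm from the hinge axis along the gate, 24 mm to the robot side of its middle plane. The plate is clamped by hand and really stands up to 7 mm higher or lower than this. Turns with gate and bar: x square to the gate the way it opens, y along it from the hinge.
- thumb_lever: The thumb lever on the latch bar's hinge end: the 4 mm thick pad and, along its gate-side edge, 22 mm from lever_pad, a 30 mm high upright plate; pushing on that plate swings the gate. Origin: the latch pivot. Pressing takes about 2 to 3 N until the stop. It bends above 25 N: the finger's force on it must stay below that.
- nose: The free end of the latch bar, 12 mm square, with a round 28 mm thick weight; its origin is the latch pivot, y along the bar. It must not be pressed against a fork with 12 N or more.
- bar_nose (a point): Point on the axis of the bar's nose, 115 mm from the pivot, 265 mm from the gate hinge: the part that lies in the forks.
- catch: The steel fork on the screen's fixed post that holds the shut gate, open at the top, 18 mm between its prongs; origin on the hinge axis at bench level, axes as gate_hinge. The prong on the opening side is a low lip, 181 mm above the bench, the other is 220 mm high.
- holdback: The hold-back post with a similar fork, standing beyond the screen, fixed. Origin on the hinge axis at bench level; its y axis points from the hinge to the post. Its fork is 265 mm from the hinge axis: the gate meets first a low lip (181 mm high), then, 18 mm on, a tall stop (220 mm high) that halts the bar even when lifted.
- holdback_mouth (a point): Middle of the hold-back fork, 265 mm from the hinge axis and 170 mm above the bench, where the bar's nose must finally lie. The gate angle at which it gets there varies by some 0.25 rad from start to start.
- file: Bystander: hand file 230 mm long with a round blue handle, lying on the bench; origin under its middle.
- filing_board: Bystander: dark wooden board 110 x 170 x 14 mm with a spectacle frame on it; origin under its middle.
- frame_bin: Bystander: clear open bin 140 x 180 x 90 mm with frames, beyond the screen; origin under its middle.
There are look-alikes about, which are no part of the job. There is more than one size of the holdback; the job needs the middle-sized.

How it is judged:
By the outcome, as a careful person would: the job done as asked, in the order asked, and still so for the second after the job is handed in, with the robot touching nothing.
It also fails if it takes over 72 s, if anything falls off the work surface, if the arm or the gripper's body presses on something with over 40 N, if the wrist force passes 120 N, or if a joint passes its speed limit or range.

## Working session

There is one attempt and no reset: what is moved stays moved. The work goes in short steps, Python scripts to look and compute and a tool call to move; the robot and the scene stay as the last step left them, time stands still between calls to the robot, and variables do not carry over. Pictures are saved under pics/ and viewed, and the job is handed in when it is done.

Besides the shell and the picture viewer there is one more tool, called after "Emit:" as name(argument=value, ...) on one line, values as JSON. servo_tool: Moves the arm, as the interface text tells. Its arguments: {"type":"object","properties":{"moves":{"type":"array","items":{"type":"object","properties":{"fingers":{"type":"number"},"delta_pos":{"type":"array","items":{"type":"number"}},"yaw":{"type":"number"}}}},"force":{"type":"number"}},"required":["moves"]}

```bash
ls; mkdir -p pics; python3 - <<'E'
from plant import bot,capture,job,nets
import cv2
s=bot.sense();print(s, bot.tcp_to_grasp)
for n in ["scene","side","wrist"]:
    c=capture(n);cv2.imwrite(f"pics/{n}0.png",c["img"]);print(n,c["fx"],c["fy"],c["cx"],c["cy"],c["world_from_camera"].round(3).tolist())
    for t in ["gate_hinge","lever_pad","bar_nose","holdback_mouth","holdback","catch","thumb_lever","nose"]:
        print(t,[( [round(v,3) for v in d["xy"]],round(d["p"],2)) for d in nets.pinpoint(t,n)[:5]])
print(bot.sense()["clock"])
E
```

```text
pics
{'clock': 0.0, 'joint_pos': array([-6.66141687e-02,  3.00475744e-01,  1.52163316e+00, -1.21595747e-05,
        1.32066213e+00, -6.66342666e-02]), 'joint_vel': array([-4.47888081e-04,  6.13530332e-04,  4.06012470e-05,  1.55034538e-04,
        6.61366767e-04,  6.30566506e-04]), 'joint_torque': array([ 2.33377898e-03, -5.43485534e+01, -3.61782753e+01,  2.82532977e-05,
        4.14875918e-03, -3.55991256e-05]), 'eef_pos': array([5.49755258e-01, 2.71075253e-06, 2.30696727e-01]), 'ee_rot': array([-3.14152594e+00,  1.17654890e-03,  2.31539338e-05]), 'wrist_force': array([ 0.2639641 , -0.37302057,  1.12478257]), 'torque': array([-0.01234557, -0.02705121,  0.00911688]), 'width': 0.0854878845432415} 0.0187
scene 449.5324018467926 449.5324018467926 246.53536499209238 195.1214941667449 [[0.617, 0.473, -0.629, 1.198], [0.786, -0.389, 0.48, -0.602], [-0.017, -0.791, -0.612, 0.816], [0.0, 0.0, 0.0, 1.0]]
gate_hinge [([0.464, 0.494], 0.64)]
lever_pad []
bar_nose [([0.628, 0.406], 0.48)]
holdback_mouth [([0.629, 0.65], 0.83), ([0.456, 0.423], 0.78), ([0.595, 0.415], 0.67), ([0.492, 0.631], 0.65)
[... 342 characters left out ...]
]
lever_pad [([0.501, 0.425], 0.8)]
bar_nose [([0.494, 0.344], 0.41), ([0.497, 0.434], 0.22)]
holdback_mouth [([0.687, 0.51], 0.85), ([0.405, 0.482], 0.79), ([0.68, 0.443], 0.6)]
holdback [([0.489, 0.343], 0.56), ([0.616, 0.806], 0.22)]
catch []
thumb_lever [([0.499, 0.389], 0.55)]
nose [([0.508, 0.399], 0.56)]
wrist 297.3186396354542 297.3186396354542 261.42419278139613 193.25090203783603 [[1.0, -0.001, -0.0, 0.551], [-0.001, -0.957, -0.289, 0.074], [-0.0, 0.289, -0.957, 0.374], [0.0, 0.0, 0.0, 1.0]]
gate_hinge [([0.428, 0.812], 0.8)]
lever_pad [([0.361, 0.557], 0.81)]
bar_nose []
holdback_mouth [([0.142, 0.48], 0.85), ([0.936, 0.729], 0.77)]
holdback []
catch []
thumb_lever []
nose []
1.35
```

View pics/scene0.png

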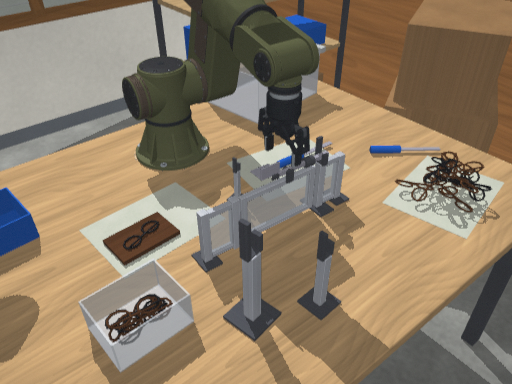

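View pics/side0.png

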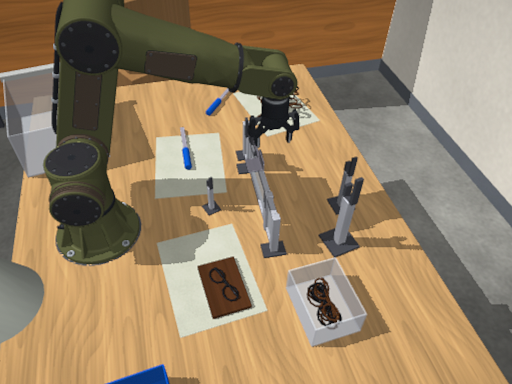

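View pics/wrist0.png

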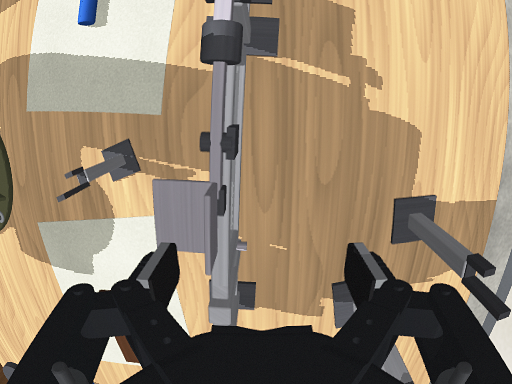

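The wrist view shows the gate running up the picture, with its hinge near (225,310) and its weight at (221,42). The pad is the plate at (180,215). There are three fork posts: a small one on the robot side (wrist (100,170), side (210,195)) and two beyond the screen (scene (250,270) and (322,270)). Next I'll measure them.

```bash
cat > h.py <<'E'
import numpy as np,cv2
from plant import bot,capture,job,nets
def proj_rays(c,n,px):
    px=np.atleast_2d(np.array(px,float)); x=(px[:,0]-c["cx"])/c["fx"]; y=(px[:,1]-c["cy"])/c["fy"]
    if n!="wrist": d=np.c_[x,y,np.ones(len(px))]
    else:
        r=np.hypot(x,y); s=np.where(r>1e-9,np.sin(r)/np.maximum(r,1e-9),1); d=np.c_[x*s,y*s,np.cos(r)]
    return d
def cloud(c,n):
    H,W=c["z_map"].shape; u,v=np.meshgrid(np.arange(W),np.arange(H))
    d=proj_rays(c,n,np.c_[u.ravel(),v.ravel()]); z=c["z_map"].ravel()
    P=d/np.where(abs(d[:,2:])<1e-6,1e-6,d[:,2:])*z[:,None]
    T=c["world_from_camera"]; P=P@T[:3,:3].T+T[:3,3]; P[z<=0]=np.nan
    return P.reshape(H,W,3)
def ray(c,n,px):
    d=proj_rays(c,n,px)[0]; T=c["world_from_camera"]; d=T[:3,:3]@d; return T[:3,3],d/np.linalg.norm(d)
def tri(rs):
    A=np.zeros((3,3));b=np.zeros(3)
    for o,d in rs:
        M=np.eye(3)-np.outer(d,d);A+=M;b+=M@o
    p=np.linalg.solve(A,b); return p,[np.linalg.norm((np.eye(3)-np.outer(d,d))@(p-o)) for o,d in rs]
E
python3 - <<'E'
from h import *
cl={}
for n in ["scene","side","wrist"]:
    c=capture(n);P=cloud(c,n);cl[n]=P
    np.save(f"pics/{n}.npy",P)
    # cut: zoom
    if n!="wrist":
        x0,y0,x1,y1=(190,140,360,340) if n=="scene" else (190,110,380,260)
        k=4 if n=="scene" else 4
        im=cv2.resize(c["img"][y0:y1,x0:x1],None,fx=3 if n=="scene" else k,fy=3 if n=="scene" else k,interpolation=cv2.INTER_CUBIC)
        cv2.imwrite(f"pics/{n}crop.png",im)
    # points above 0.1 in rough region
    m=(P[...,2]>0.12)&(P[...,2]<0.235)&(P[...,0]>0.3)&(P[...,0]<0.85)&(abs(P[...,1])<0.35)
    Q=P[m]; g=np.zeros((280,240,3),np.uint8)
    i=((Q[:,0]-0.3)/0.0025).astype(int); j=((0.35-Q[:,1])/0.0025).astype(int)
    for a,b,z in zip(i,j,Q[:,2]):
        g[min(b,279),min(a,239)]=cv2.applyColorMap(np.uint8([[np.clip((z-0.12)/0.11*255,0,255)]]),cv2.COLORMAP_JET)[0,0]
    cv2.imwrite(f"pics/{n}top.png",cv2.resize(g,None,fx=2,fy=2,interpolation=0))
imgs=[cv2.imread(f"pics/{n}top.png") for n in ["scene","side"]]
cv2.imwrite("pics/top.png",np.hstack(imgs)[:560,:])
E
```

```text
(no output)
```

View pics/scenecrop.png

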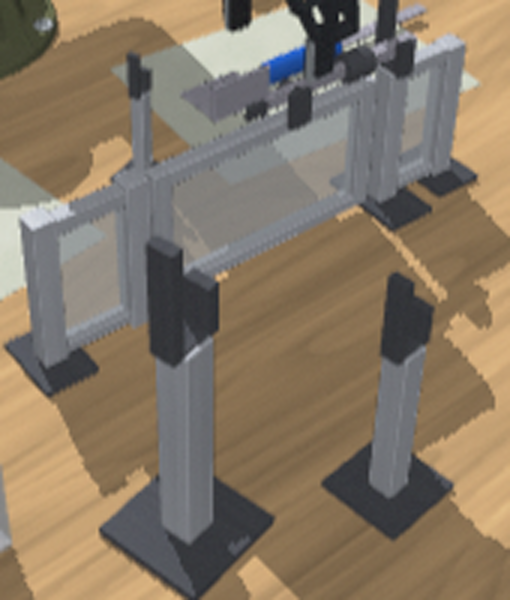

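View pics/sidecrop.png

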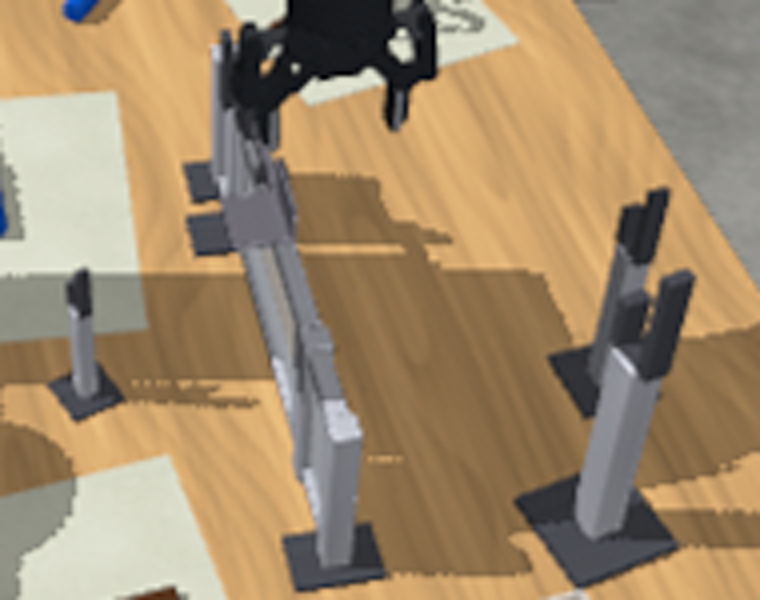

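View pics/top.png

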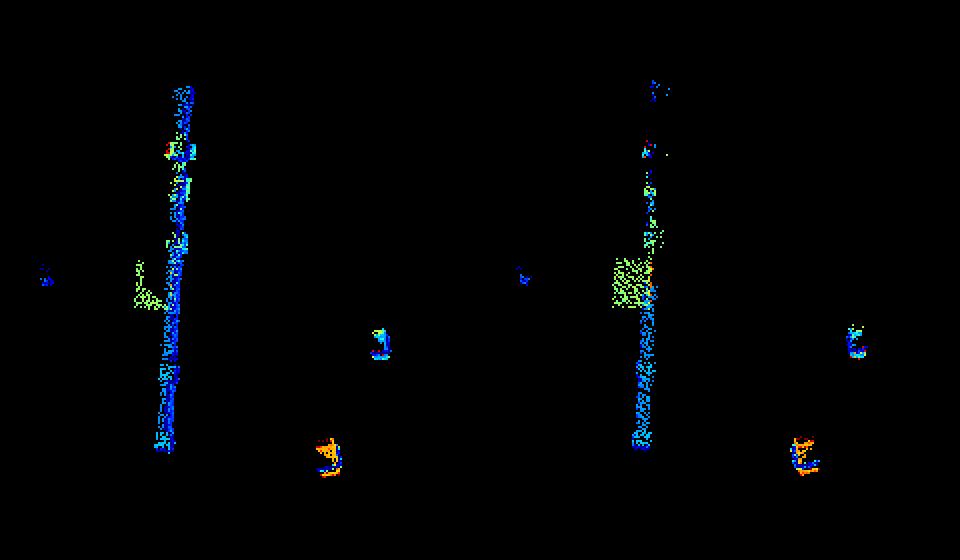

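```bash
python3 - <<'E'
from h import *
np.set_printoptions(precision=4,suppress=True)
cl={n:np.load(f"pics/{n}.npy") for n in ["scene","side","wrist"]}
for n,P in cl.items():
    Q=P.reshape(-1,3);Q=Q[~np.isnan(Q[:,0])]
    def reg(x0,x1,y0,y1,z0,z1): return Q[(Q[:,0]>x0)&(Q[:,0]<x1)&(Q[:,1]>y0)&(Q[:,1]<y1)&(Q[:,2]>z0)&(Q[:,2]<z1)]
    for nm,r in dict(A=(.74,.82,-.12,-.03,.1,.3),B=(.67,.75,-.27,-.18,.1,.4),C=(.33,.38,-.04,.04,.05,.25)).items():
        q=reg(*r)
        if len(q)>5: print(n,nm,len(q),"zmax",np.sort(q[:,2])[-6:], "mean",q.mean(0),"min",q.min(0),"max",q.max(0))
        if nm in"AB" and len(q)>5:
            for z0 in np.arange(.1,.3,.01):
                t=q[(q[:,2]>z0)&(q[:,2]<z0+.01)]
                if len(t)>2 and nm=="A":print("   z%.2f"%z0,len(t),t.min(0)[:2],t.max(0)[:2])
    q=reg(.44,.51,-.07,.06,.155,.19)
    if len(q)>20:
        print(n,"pad",len(q),"z med",np.median(q[:,2]),q[:,2].std(),q.min(0),q.max(0),np.percentile(q[:,:2],[2,98],axis=0))
    q=reg(.48,.54,-.21,.22,.13,.158)
    if len(q)>20:
        p=np.polyfit(q[:,1],q[:,0],1);print(n,"gate line",p,(q[:,0]-np.polyval(p,q[:,1])).std(),len(q))
    q=reg(.49,.56,.14,.18,.16,.24)
    if len(q)>3:print(n,"catch",q[np.argsort(q[:,0])][::max(1,len(q)//15)])
E
```

```text
scene A 602 zmax [0.2209 0.2214 0.2215 0.2216 0.2217 0.2224] mean [ 0.7782 -0.087   0.1603] min [ 0.7643 -0.0993  0.1003] max [ 0.7881 -0.0616  0.2224]
   z0.10 44 [ 0.7643 -0.0926] [ 0.7872 -0.0715]
   z0.11 46 [ 0.765  -0.0936] [ 0.7864 -0.0701]
   z0.12 47 [ 0.7656 -0.0924] [ 0.7865 -0.0709]
   z0.13 46 [ 0.7648 -0.0935] [ 0.7873 -0.0694]
   z0.14 47 [ 0.7693 -0.0975] [ 0.7881 -0.0673]
   z0.15 72 [ 0.7688 -0.0984] [ 0.7852 -0.0616]
   z0.16 58 [ 0.7677 -0.0988] [ 0.784  -0.0631]
   z0.17 63 [ 0.7679 -0.0988] [ 0.7852 -0.0627]
   z0.18 55 [ 0.7667 -0.0977] [ 0.784  -0.0627]
   z0.19 34 [ 0.768  -0.0992] [ 0.7838 -0.0901]
   z0.20 33 [ 0.7677 -0.0979] [ 0.7845 -0.0873]
   z0.21 44 [ 0.7659 -0.0985] [ 0.7854 -0.0886]
   z0.22 13 [ 0.7679 -0.0993] [ 0.7849 -0.0909]
scene B 1342 zmax [0.2872 0.2873 0.2873 0.2874 0.2875 0.2879] mean [ 0.7154 -0.2279  0.1963] min [ 0.6953 -0.2456  0.1008] max [ 0.7267 -0.1978  0.2879]
scene C 193 zmax [0.1447 0.146  0.146  0.1463 0.1469 0.1479] mean [0.3598 0.0032 0.0983] min [ 0.3442 -0.007   0.0512] max [0.3668 0.0201 0.1479]
scene pad 105 z med 0.177
[... 3242 characters left out ...]
.1481 0.1482 0.1482 0.1486 0.149 ] mean [0.3626 0.0096 0.1009] min [ 0.3493 -0.0022  0.0501] max [0.3674 0.0213 0.149 ]
wrist pad 3412 z med 0.17768395228948686 0.000685961836469607 [ 0.4703 -0.0327  0.1723] [0.51   0.056  0.1797] [[ 0.4723 -0.0299]
 [ 0.509   0.0242]]
wrist gate line [0.0794 0.5213] 0.004762428946199929 3110
wrist catch [[0.5196 0.1482 0.1749]
 [0.5205 0.1439 0.1761]
 [0.5212 0.1482 0.1769]
 [0.522  0.1421 0.1767]
 [0.5232 0.1417 0.1754]
 [0.5239 0.1481 0.1766]
 [0.5247 0.1454 0.1775]
 [0.5258 0.146  0.1756]
 [0.5266 0.14   0.1754]
 [0.5274 0.1432 0.1771]
 [0.5285 0.1423 0.1752]
 [0.5293 0.1434 0.1762]
 [0.53   0.1424 0.1768]
 [0.5312 0.1451 0.1753]
 [0.5317 0.1427 0.1735]]
```

```bash
python3 - <<'E'
from h import *
np.set_printoptions(precision=4,suppress=True)
# triangulate hinge and mouths
cs={n:capture(n) for n in ["scene","side","wrist"]}
for t in ["gate_hinge","holdback_mouth","lever_pad","bar_nose"]:
    D={n:[np.array(d["xy"])*[512,384] for d in nets.pinpoint(t,n) if d["p"]>.4] for n in cs}
    ns=list(cs)
    for a in range(3):
        for b in range(a+1,3):
            for u in D[ns[a]]:
                for v in D[ns[b]]:
                    p,e=tri([ray(cs[ns[a]],ns[a],u),ray(cs[ns[b]],ns[b],v)])
                    if max(e)<.015: print(t,ns[a],u,ns[b],v,p,np.round(e,4))
E
```

```text
gate_hinge scene [236.9024 191.8848] side [268.6976 186.3168] [ 0.5108 -0.1043  0.1727] [0.0021 0.0021]
gate_hinge scene [236.9024 191.8848] wrist [218.112  313.3824] [ 0.5103 -0.1027  0.1674] [0.0027 0.0027]
gate_hinge side [268.6976 186.3168] wrist [218.112  313.3824] [ 0.5125 -0.0985  0.1694] [0.0005 0.0005]
holdback_mouth scene [250.5216 246.4896] side [349.7984 193.1136] [ 0.7069 -0.2185  0.2121] [0.0023 0.0023]
holdback_mouth scene [325.0176 249.6   ] side [347.2896 168.384 ] [ 0.7697 -0.0748  0.1604] [0.0008 0.0008]
holdback_mouth scene [325.0176 249.6   ] wrist [477.7984 281.8176] [ 0.7755 -0.0836  0.1694] [0.0007 0.0007]
holdback_mouth side [208.6912 185.5872] wrist [ 76.0832 181.7856] [0.3525 0.0062 0.1067] [0.0006 0.0006]
holdback_mouth side [347.2896 168.384 ] wrist [477.7984 281.8176] [ 0.7673 -0.0813  0.1716] [0.0036 0.0036]
lever_pad scene [262.912  172.4928] side [254.9248 165.0048] [ 0.494  -0.011   0.1771] [0.001 0.001]
bar_nose scene [323.2768 152.9856] side [252.3136 130.2912] [0.5298 0.1611 0.1762] [0.0046 0.0046]
```

Fork A (scene (325,250), wrist (478,282)) fits: its stop is 0.220 m high, its lip 0.181 m, and it stands 0.265 m from the hinge. Post B is 0.287 m high and only about 0.23 m from the hinge. Post C is 0.148 m high and on the robot side. So A is the middle-sized one, and the expected opening is about 1.43 rad. The pad's surface measures 0.1777 m in all three views. I'll shut the fingers, go above the pad, and crop the fork on the way as a check.

Emit:
servo_tool(moves=[{"fingers": 1,"delta_pos": [-15,2,0],"yaw": 0},{"fingers": 1,"delta_pos": [-15,2,0],"yaw": 0},{"fingers": 1,"delta_pos": [-15,2,0],"yaw": 0},{"fingers": 1,"delta_pos": [-15,1.5,0],"yaw": 0},{"fingers": 1,"delta_pos": [0,0,0],"yaw": 3.15}], force=40)

```text
clock: 2.67
eef_pos: [0.4883, -0.0076, 0.2315]
ee_rot: [3.142, 0.0, -0.054]
wrist_force: [-0.6, -0.3, -0.6]
width: 0.0255
```

Emit:
servo_tool(moves=[{"fingers": 1,"delta_pos": [0,0,0],"yaw": 0},{"fingers": 1,"delta_pos": [0,0,0],"yaw": 0},{"fingers": 1,"delta_pos": [0,0,0],"yaw": 0}])

```text
clock: 2.92
eef_pos: [0.4902, -0.0075, 0.2313]
ee_rot: [-3.142, -0.0, -0.054]
wrist_force: [0.5, -0.6, -1.3]
width: 0.0002
```

```bash
python3 - <<'E'
from h import *
np.set_printoptions(precision=4,suppress=True)
s=bot.sense();print(s["eef_pos"],s["ee_rot"],s["wrist_force"],s["width"],s["clock"])
w=capture("wrist");d=capture("side")
cv2.imwrite("pics/w1.png",w["img"])
cv2.imwrite("pics/s1.png",cv2.resize(d["img"][90:240,190:370],None,fx=4,fy=4,interpolation=cv2.INTER_CUBIC))
P=cloud(w,"wrist").reshape(-1,3);P2=cloud(d,"side").reshape(-1,3)
for n,Q in(("w",P),("s",P2)):
    q=Q[(abs(Q[:,0]-s["eef_pos"][0])<.05)&(abs(Q[:,1]-s["eef_pos"][1])<.05)&(Q[:,2]>.212)&(Q[:,2]<.25)]
    if len(q):print(n,len(q),q.min(0),q.max(0),np.percentile(q,[5,95],axis=0))
for t in ["holdback_mouth","lever_pad","gate_hinge"]:
  print(t,[(np.array(x["xy"])*[512,384],x["p"]) for x in nets.pinpoint(t,"wrist")])
E
```

```text
[ 0.4902 -0.0075  0.2313] [-3.1416 -0.     -0.0535] [ 0.5297 -0.5799 -1.328 ] 0.00019683270374893836 2.9167
w 644 [ 0.4782 -0.0026  0.2334] [0.5054 0.0047 0.25  ] [[ 0.4798 -0.0014  0.2374]
 [ 0.5037  0.004   0.2493]]
s 36 [ 0.4742 -0.0217  0.2329] [0.5006 0.0024 0.2497] [[ 0.4746 -0.0193  0.2361]
 [ 0.4992  0.0002  0.2489]]
holdback_mouth [(array([121.6   , 178.2144]), 0.59)]
lever_pad [(array([263.4752, 205.0944]), 0.56)]
gate_hinge []
```

View pics/w1.png

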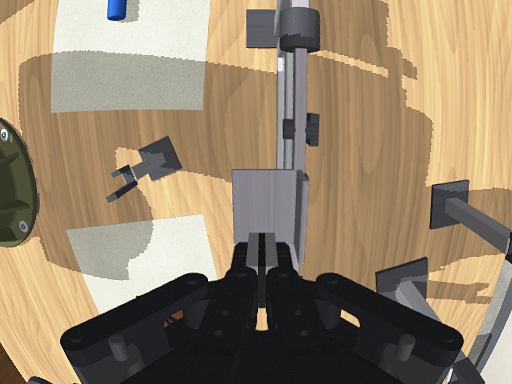

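View pics/s1.png

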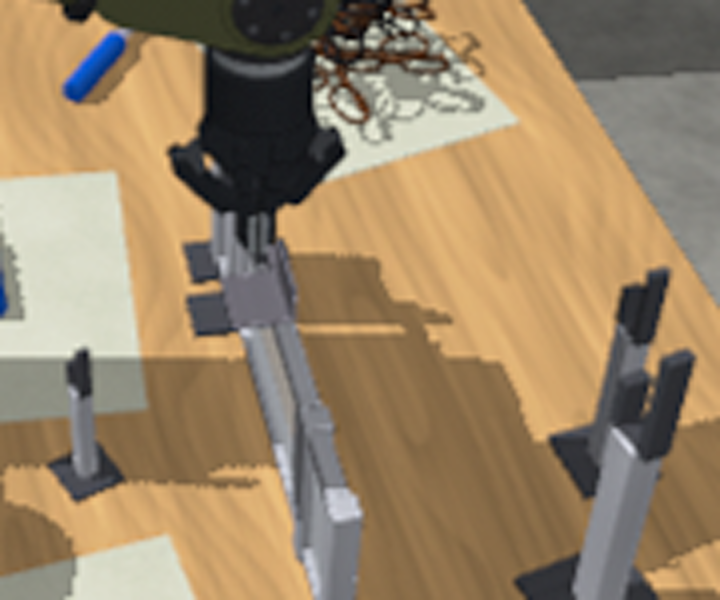

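The wrist view shows the shut fingertips over the pad (about (263,235)), with the upright plate to their right at about (302,215). The fork posts are clear of the arm. I'll go down now.

Emit:
servo_tool(moves=[{"fingers": 1,"delta_pos": [0,0,15],"yaw": 0},{"fingers": 1,"delta_pos": [0,0,15],"yaw": 0},{"fingers": 1,"delta_pos": [0,0,10],"yaw": 0},{"fingers": 1,"delta_pos": [0,0,6],"yaw": 0},{"fingers": 1,"delta_pos": [0,0,0],"yaw": 0}])

```text
clock: 3.58
eef_pos: [0.4896, -0.0075, 0.1842]
ee_rot: [-3.142, 0.002, -0.055]
wrist_force: [0.2, -0.5, 0.7]
width: 0.0003
```

Emit:
servo_tool(moves=[{"fingers": 1,"delta_pos": [0,0,2],"yaw": 0},{"fingers": 1,"delta_pos": [0,0,2],"yaw": 0},{"fingers": 1,"delta_pos": [0,0,2],"yaw": 0},{"fingers": 1,"delta_pos": [0,0,1],"yaw": 0},{"fingers": 1,"delta_pos": [0,0,1],"yaw": 0}])

```text
clock: 4.0
eef_pos: [0.4901, -0.0075, 0.1774]
ee_rot: [3.142, -0.0, -0.055]
wrist_force: [-0.9, -1.0, 2.9]
width: 0.0002
```

Emit:
servo_tool(moves=[{"fingers": 1,"delta_pos": [0,0,1],"yaw": 0},{"fingers": 1,"delta_pos": [0,0,1],"yaw": 0},{"fingers": 1,"delta_pos": [0,0,1],"yaw": 0},{"fingers": 1,"delta_pos": [0,0,0],"yaw": 0},{"fingers": 1,"delta_pos": [0,0,0],"yaw": 0}])

```text
clock: 4.42
eef_pos: [0.4901, -0.0076, 0.1744]
ee_rot: [3.141, -0.0, -0.055]
wrist_force: [0.0, -2.8, 3.0]
width: 0.0003
```

Emit:
servo_tool(moves=[{"fingers": 1,"delta_pos": [0,0,1],"yaw": 0},{"fingers": 1,"delta_pos": [0,0,1],"yaw": 0},{"fingers": 1,"delta_pos": [0,0,1],"yaw": 0},{"fingers": 1,"delta_pos": [0,0,0],"yaw": 0}])

```text
clock: 4.75
eef_pos: [0.49, -0.0075, 0.1711]
ee_rot: [-3.142, 0.0, -0.055]
wrist_force: [0.4, -2.9, 2.7]
width: -0.0003
```

Emit:
servo_tool(moves=[{"fingers": 1,"delta_pos": [0,0,1],"yaw": 0},{"fingers": 1,"delta_pos": [0,0,1],"yaw": 0},{"fingers": 1,"delta_pos": [0,0,0],"yaw": 0}])

```text
clock: 5.0
eef_pos: [0.49, -0.0075, 0.1691]
ee_rot: [-3.141, 0.0, -0.055]
wrist_force: [1.1, -2.3, 2.5]
width: -0.0001
```

Emit:
servo_tool(moves=[{"fingers": 1,"delta_pos": [0,0,0.5],"yaw": 0},{"fingers": 1,"delta_pos": [0,0,0.3],"yaw": 0},{"fingers": 1,"delta_pos": [0,0,0],"yaw": 0}])

```text
clock: 5.25
eef_pos: [0.49, -0.0075, 0.1684]
ee_rot: [-3.142, 0.0, -0.055]
wrist_force: [0.6, -1.9, 2.8]
width: 0.0005
```

Emit:
servo_tool(moves=[{"fingers": 1,"delta_pos": [0,0,0.5],"yaw": 0},{"fingers": 1,"delta_pos": [0,0,0],"yaw": 0}])

```text
clock: 5.42
eef_pos: [0.49, -0.0075, 0.1679]
ee_rot: [-3.142, 0.0, -0.055]
wrist_force: [0.8, -1.4, 2.2]
width: 0.0001
```

Emit:
servo_tool(moves=[{"fingers": 1,"delta_pos": [0,0,0.5],"yaw": 0},{"fingers": 1,"delta_pos": [0,0,0],"yaw": 0}])

```text
clock: 5.58
eef_pos: [0.49, -0.0075, 0.1674]
ee_rot: [-3.142, -0.0, -0.055]
wrist_force: [0.3, -1.4, 2.4]
width: 0.0003
```

Emit:
servo_tool(moves=[{"fingers": 1,"delta_pos": [0,0,0.5],"yaw": 0},{"fingers": 1,"delta_pos": [0,0,0],"yaw": 0}])

```text
clock: 5.75
eef_pos: [0.4901, -0.0075, 0.1672]
ee_rot: [-3.142, -0.0, -0.055]
wrist_force: [-0.8, -2.0, 5.9]
width: -0.0001
```

```bash
python3 - <<'E'
from h import *
np.set_printoptions(precision=4,suppress=True)
s=bot.sense();print(s["eef_pos"],s["wrist_force"])
w=capture("wrist");c=capture("scene")
cv2.imwrite("pics/w2.png",w["img"])
cv2.imwrite("pics/c2.png",cv2.resize(c["img"][120:240,190:360],None,fx=4,fy=4,interpolation=cv2.INTER_CUBIC))
Q=cloud(w,"wrist").reshape(-1,3)
h=np.array([.5115,-.101]);ux=np.array([.9985,-.055]);uy=np.array([.055,.9985])
a=(Q[:,:2]-h)@ux;b=(Q[:,:2]-h)@uy
m=(a>-.042)&(a<-.012)&(b>.06)&(b<.13)&(Q[:,2]>.15)&(Q[:,2]<.185)
for b0 in np.arange(.06,.13,.01):
    k=m&(b>b0)&(b<b0+.01)
    if k.sum()>3:print(b0.round(3),k.sum(),np.median(Q[k,2]))
m=(abs(a)<.02)&(b>.14)&(b<.30)&(Q[:,2]>.16)&(Q[:,2]<.24)
for b0 in np.arange(.14,.30,.01):
    k=m&(b>b0)&(b<b0+.01)
    if k.sum()>3:print("bar",b0.round(3),k.sum(),np.percentile(Q[k,2],[50,90]),np.median(a[k]))
E
```

```text
[ 0.4901 -0.0075  0.1672] [-0.7772 -2.0274  5.8808]
0.08 5 0.16533345887146136
0.09 496 0.17511383170778771
0.1 1178 0.16915181887792988
0.11 1049 0.17070389649954382
0.12 476 0.17146261364103274
bar 0.14 936 [0.1757 0.1771] 0.0016624838291188506
bar 0.15 1109 [0.1765 0.1785] 0.0008242395857636107
bar 0.16 559 [0.1796 0.181 ] 2.6738433570137926e-05
bar 0.17 513 [0.1817 0.1832] -0.0005669778210447541
bar 0.18 527 [0.1838 0.1851] -0.000510794660147372
bar 0.19 535 [0.1859 0.1873] -0.0005100897801230192
bar 0.2 1497 [0.1925 0.1954] -0.0013748009924056724
bar 0.21 119 [0.191  0.1946] 0.004955074199687571
```

View pics/w2.png

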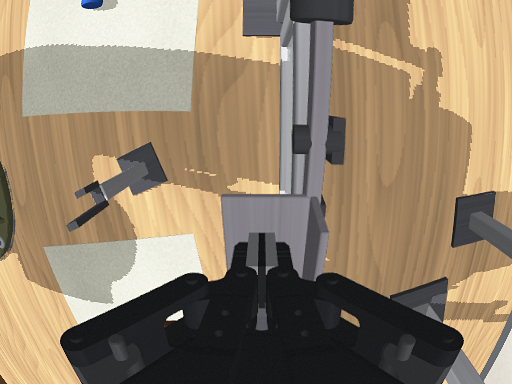

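View pics/c2.png

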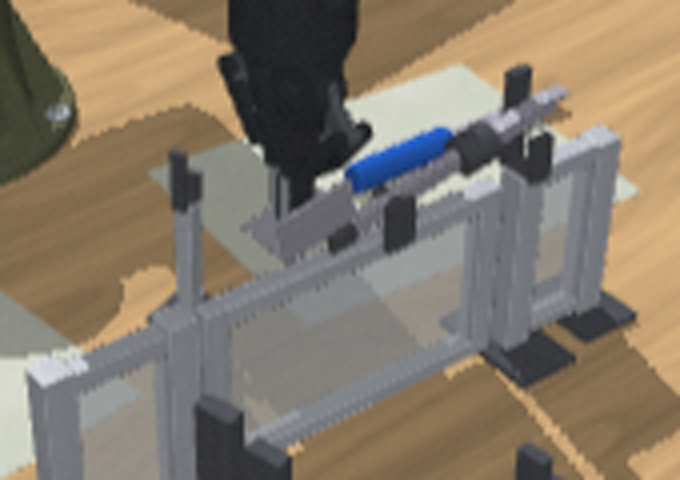

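The stop can be felt: Fz went from 2.4 to 5.9 N, and the bar slopes about 0.2 rad. The scene picture shows the nose well above the catch lip. Now I'll move across to the upright plate.

Emit:
servo_tool(moves=[{"fingers": 1,"delta_pos": [2,0,0],"yaw": 0},{"fingers": 1,"delta_pos": [2,0,0],"yaw": 0},{"fingers": 1,"delta_pos": [2,0,0],"yaw": 0},{"fingers": 1,"delta_pos": [2,0,0],"yaw": 0},{"fingers": 1,"delta_pos": [1,0,0],"yaw": 0}])

```text
clock: 6.27
eef_pos: [0.499, -0.0075, 0.1671]
ee_rot: [-3.141, 0.0, -0.055]
wrist_force: [-1.4, 2.3, 4.7]
width: 0.0002
```

Emit:
servo_tool(moves=[{"fingers": 1,"delta_pos": [1,0,0],"yaw": 0},{"fingers": 1,"delta_pos": [1,0,0],"yaw": 0},{"fingers": 1,"delta_pos": [1,0,0],"yaw": 0}])

```text
clock: 6.52
eef_pos: [0.5019, -0.0078, 0.167]
ee_rot: [-3.141, 0.0, -0.055]
wrist_force: [-2.5, 2.4, 4.9]
width: 0.0001
```

```bash
cat > st.py <<'E'
from h import *
np.set_printoptions(precision=4,suppress=True)
H=np.array([.5115,-.101])
def gate(n="wrist",tag=None):
    s=bot.sense();p=s["eef_pos"]
    c=capture(n)
    if tag: cv2.imwrite(f"pics/{tag}.png",c["img"])
    Q=cloud(c,n).reshape(-1,3); d=Q[:,:2]-H; r=np.hypot(d[:,0],d[:,1])
    th=np.arctan2(d[:,0],d[:,1])-.055
    tp=np.arctan2(*(p[:2]-H))-.055
    m=(Q[:,2]>.135)&(Q[:,2]<.153)&(r>.10)&(r<.235)&(th>-.1)&(th<1.7)   # gate top rail
    print("clock",s["clock"],"tcp",p,"yaw",s["ee_rot"][2],"F",s["wrist_force"])
    print("tcp polar r %.4f ang %.4f"%(np.hypot(*(p[:2]-H)),tp))
    if m.sum()>5: print("rail n",m.sum(),"gate angle",np.percentile(th[m],[10,50,90]))
    m=(Q[:,2]>.178)&(Q[:,2]<.21)&(r>.17)&(r<.25)&(th>-.1)&(th<1.7)
    if m.sum()>5:
        print("bar n",m.sum(),"angle",np.percentile(th[m],[10,50,90]), "slope",np.polyfit(r[m],Q[m,2],1))
    return c,Q
E
python3 -c "
from st import *
gate(tag='w3')"
```

```text
clock 6.5167 tcp [ 0.5019 -0.0078  0.167 ] yaw -0.054813186291774896 F [-2.4764  2.4045  4.8865]
tcp polar r 0.0937 ang -0.1580
rail n 2482 gate angle [0.0596 0.0802 0.1048]
bar n 3330 angle [0.0667 0.1065 0.1424] slope [0.3278 0.1234]
```

View pics/w3.png

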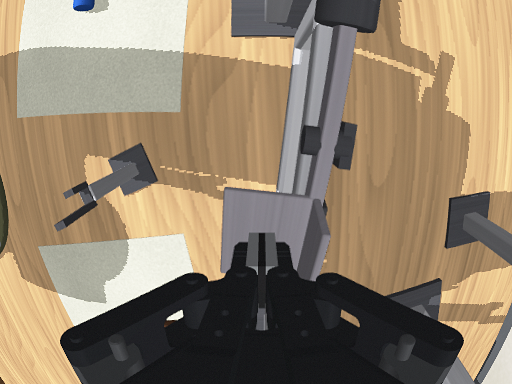

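The pad's friction is already carrying the gate along, and it has opened about 0.1 rad with the lever held. I'll work out the arc rows.

```bash
cat > arc.py <<'E'
import sys
from st import *
def arc(dth,yaws,dr=0,cmd=None):
    s=bot.sense();p=s["eef_pos"][:2]-H; psi=-s["ee_rot"][2]
    for d,y in zip(dth,yaws):
        d=np.radians(d);c,sn=np.cos(d),np.sin(d)
        q=np.array([p[0]*c+p[1]*sn,-p[0]*sn+p[1]*c]); v=q-p
        x=np.array([np.cos(psi),-np.sin(psi)]);yy=np.array([-np.sin(psi),-np.cos(psi)])
        print("row",np.round([v@x*1e3,v@yy*1e3],2),y); p=q;psi+=np.radians(y)
if __name__=="__main__":
    a=eval(sys.argv[1]);b=eval(sys.argv[2]);arc(a,b)
E
python3 arc.py "[2,3,3,3,3]" "[3,4.2,4.2,4.2,4.2]"
```

```text
row [ 3.23 -0.45] 3
row [ 4.85 -0.72] 4.2
row [ 4.83 -0.82] 4.2
row [ 4.81 -0.92] 4.2
row [ 4.79 -1.02] 4.2
```

Emit:
servo_tool(moves=[{"fingers": 1,"delta_pos": [3.2,-0.45,0],"yaw": 3},{"fingers": 1,"delta_pos": [4.85,-0.7,0],"yaw": 4.2},{"fingers": 1,"delta_pos": [4.85,-0.8,0],"yaw": 4.2},{"fingers": 1,"delta_pos": [4.8,-0.9,0],"yaw": 4.2},{"fingers": 1,"delta_pos": [4.8,-1.0,0],"yaw": 4.2}])

```text
clock: 6.98
eef_pos: [0.5248, -0.0087, 0.1669]
ee_rot: [3.141, 0.0, -0.404]
wrist_force: [-2.1, -0.2, 4.7]
width: -0.0
```

```bash
python3 -c "
from st import *
gate(tag='w4')"; python3 arc.py "[3]*5" "[3]*5"
```

```text
clock 6.9833 tcp [ 0.5248 -0.0087  0.1669] yaw -0.4041254115761439 F [-2.081  -0.1851  4.7334]
tcp polar r 0.0932 ang 0.0882
rail n 2057 gate angle [0.3062 0.3248 0.3451]
bar n 2745 angle [0.3166 0.3522 0.3834] slope [0.3077 0.1273]
row [ 4.75 -1.12] 3
row [ 4.75 -1.12] 3
row [ 4.75 -1.12] 3
row [ 4.75 -1.12] 3
row [ 4.75 -1.12] 3
```

View pics/w4.png

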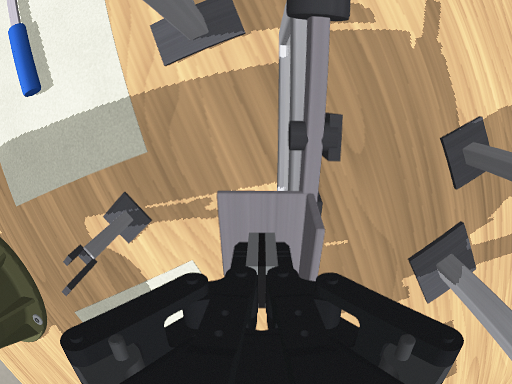

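The tool and gate are now lined up at about 0.35 rad, and the forces are small. I'll carry on along the arc.

Emit:
servo_tool(moves=[{"fingers": 1,"delta_pos": [4.75,-1.12,0],"yaw": 3},{"fingers": 1,"delta_pos": [4.75,-1.12,0],"yaw": 3},{"fingers": 1,"delta_pos": [4.75,-1.12,0],"yaw": 3},{"fingers": 1,"delta_pos": [4.75,-1.12,0],"yaw": 3},{"fingers": 1,"delta_pos": [4.75,-1.12,0],"yaw": 3}])

```text
clock: 7.45
eef_pos: [0.548, -0.0155, 0.1669]
ee_rot: [3.141, 0.0, -0.663]
wrist_force: [-2.7, -1.7, 5.2]
width: -0.0001
```

Emit:
servo_tool(moves=[{"fingers": 1,"delta_pos": [4.75,-1.12,0],"yaw": 3},{"fingers": 1,"delta_pos": [4.75,-1.12,0],"yaw": 3},{"fingers": 1,"delta_pos": [4.75,-1.12,0],"yaw": 3},{"fingers": 1,"delta_pos": [4.75,-1.12,0],"yaw": 3},{"fingers": 1,"delta_pos": [4.75,-1.12,0],"yaw": 3}])

```text
clock: 7.87
eef_pos: [0.5688, -0.0281, 0.1669]
ee_rot: [3.141, 0.0, -0.925]
wrist_force: [-4.0, -1.9, 5.1]
width: -0.0001
```

```bash
python3 -c "
from st import *
gate(tag='w5')"; python3 arc.py "[3]*5" "[3]*5"
```

```text
clock 7.8667 tcp [ 0.5688 -0.0281  0.1669] yaw -0.9248738322991135 F [-3.9891 -1.9137  5.1055]
tcp polar r 0.0928 ang 0.6113
rail n 2105 gate angle [0.8319 0.8513 0.8718]
bar n 2783 angle [0.843  0.8784 0.9105] slope [0.3091 0.127 ]
row [ 4.73 -1.09] 3
row [ 4.73 -1.09] 3
row [ 4.73 -1.09] 3
row [ 4.73 -1.09] 3
row [ 4.73 -1.09] 3
```

View pics/w5.png

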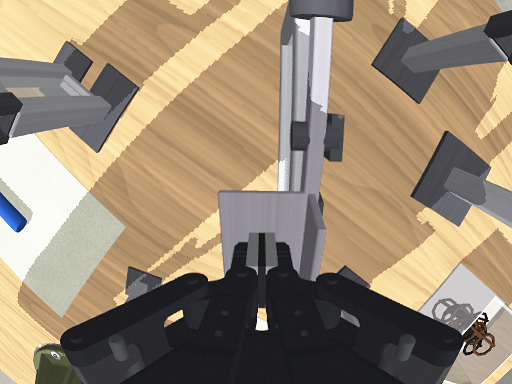

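Emit:
servo_tool(moves=[{"fingers": 1,"delta_pos": [4.73,-1.0,0],"yaw": 3},{"fingers": 1,"delta_pos": [4.73,-1.0,0],"yaw": 3},{"fingers": 1,"delta_pos": [4.73,-1.0,0],"yaw": 3},{"fingers": 1,"delta_pos": [4.73,-1.0,0],"yaw": 3},{"fingers": 1,"delta_pos": [4.73,-1.0,0],"yaw": 3}])

```text
clock: 8.33
eef_pos: [0.5855, -0.0453, 0.167]
ee_rot: [3.141, 0.0, -1.186]
wrist_force: [-1.2, 1.8, 4.5]
width: -0.0002
```

Emit:
servo_tool(moves=[{"fingers": 1,"delta_pos": [3.94,-0.9,0],"yaw": 2.5},{"fingers": 1,"delta_pos": [3.94,-0.9,0],"yaw": 2.5},{"fingers": 1,"delta_pos": [3.15,-0.73,0],"yaw": 2},{"fingers": 1,"delta_pos": [3.15,-0.73,0],"yaw": 2},{"fingers": 1,"delta_pos": [1.58,-0.36,0],"yaw": 1}])

```text
clock: 8.75
eef_pos: [0.594, -0.0594, 0.167]
ee_rot: [-3.141, -0.0, -1.361]
wrist_force: [-0.2, 2.5, 5.0]
width: -0.0001
```

```bash
python3 -c "
from st import *
gate(tag='w6')
c=capture('scene');cv2.imwrite('pics/c6.png',cv2.resize(c['img'][130:300,200:370],None,fx=3.5,fy=3.5,interpolation=cv2.INTER_CUBIC))
"; python3 arc.py "[1]*5" "[1]*5"
```

```text
clock 8.75 tcp [ 0.594  -0.0594  0.167 ] yaw -1.3606786115264509 F [-0.2267  2.4929  5.0092]
tcp polar r 0.0923 ang 1.0487
rail n 2064 gate angle [1.2621 1.2817 1.3022]
bar n 2776 angle [1.2738 1.3093 1.3415] slope [0.3075 0.1274]
row [ 1.56 -0.39] 1
row [ 1.56 -0.39] 1
row [ 1.56 -0.39] 1
row [ 1.56 -0.39] 1
row [ 1.56 -0.39] 1
```

View pics/w6.png

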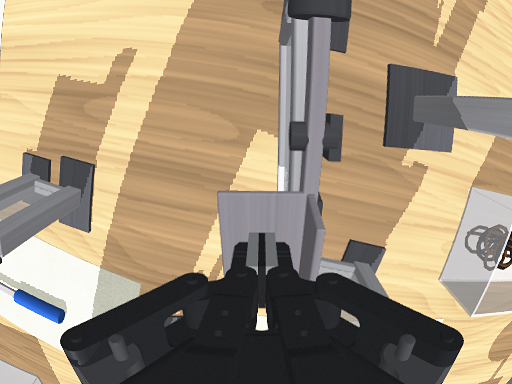

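View pics/c6.png

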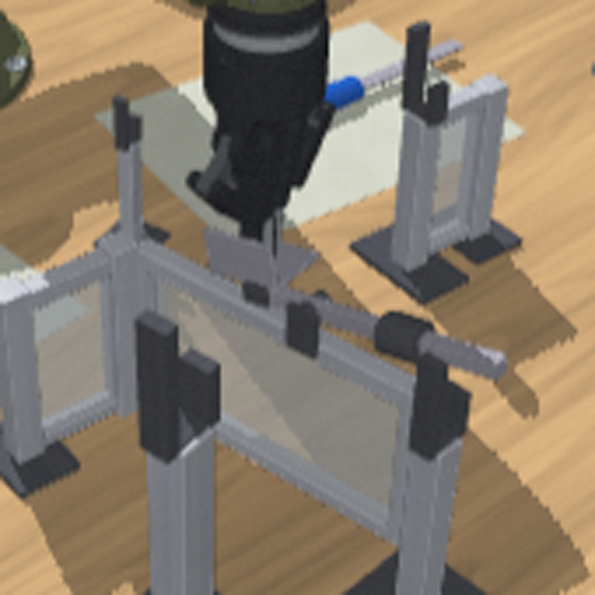

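The gate is at about 1.31 rad. The lifted nose is just coming over the low lip, about 7 degrees short of the stop. I'll creep from here.

Emit:
servo_tool(moves=[{"fingers": 1,"delta_pos": [1.56,-0.37,0],"yaw": 1},{"fingers": 1,"delta_pos": [1.56,-0.37,0],"yaw": 1},{"fingers": 1,"delta_pos": [1.56,-0.37,0],"yaw": 1},{"fingers": 1,"delta_pos": [1.56,-0.37,0],"yaw": 1},{"fingers": 1,"delta_pos": [1.56,-0.37,0],"yaw": 1}])

```text
clock: 9.27
eef_pos: [0.5971, -0.0666, 0.167]
ee_rot: [-3.142, 0.0, -1.449]
wrist_force: [0.1, 1.8, 4.4]
width: -0.0002
```

Emit:
servo_tool(moves=[{"fingers": 1,"delta_pos": [0.8,-0.19,0],"yaw": 0.5},{"fingers": 1,"delta_pos": [0.8,-0.19,0],"yaw": 0.5}])

```text
clock: 9.43
eef_pos: [0.5977, -0.0682, 0.167]
ee_rot: [-3.141, 0.0, -1.466]
wrist_force: [-1.2, 1.4, 4.2]
width: -0.0001
```

Emit:
servo_tool(moves=[{"fingers": 1,"delta_pos": [0.8,-0.19,0],"yaw": 0.5},{"fingers": 1,"delta_pos": [0.8,-0.19,0],"yaw": 0.5}])

```text
clock: 9.6
eef_pos: [0.5982, -0.0697, 0.167]
ee_rot: [-3.141, 0.0, -1.483]
wrist_force: [1.1, 2.0, 4.7]
width: 0.0001
```

```bash
python3 -c "
from st import *
gate(tag='w7')
c=capture('scene');cv2.imwrite('pics/c7.png',cv2.resize(c['img'][130:300,200:370],None,fx=3.5,fy=3.5,interpolation=cv2.INTER_CUBIC))
"
```

```text
clock 9.6 tcp [ 0.5982 -0.0697  0.167 ] yaw -1.4833669984511144 F [1.0991 1.9531 4.7497]
tcp polar r 0.0922 ang 1.1691
rail n 2074 gate angle [1.3828 1.4024 1.4229]
bar n 2758 angle [1.3945 1.4299 1.4617] slope [0.3081 0.1273]
```

View pics/c7.png

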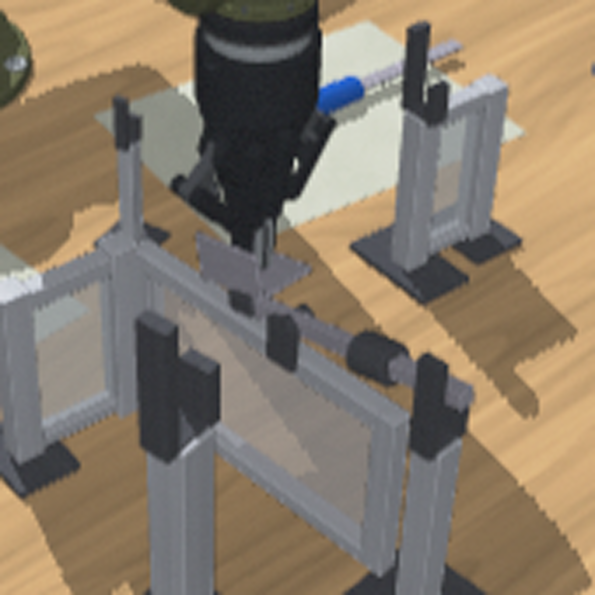

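Emit:
servo_tool(moves=[{"fingers": 1,"delta_pos": [0.8,-0.19,0],"yaw": 0.5},{"fingers": 1,"delta_pos": [0,0,0],"yaw": 0}])

```text
clock: 9.87
eef_pos: [0.5984, -0.0703, 0.167]
ee_rot: [3.141, 0.0, -1.492]
wrist_force: [-0.7, 2.4, 5.2]
width: 0.0
```

Emit:
servo_tool(moves=[{"fingers": 1,"delta_pos": [0.8,-0.19,0],"yaw": 0.5},{"fingers": 1,"delta_pos": [0,0,0],"yaw": 0}])

```text
clock: 10.03
eef_pos: [0.5985, -0.071, 0.167]
ee_rot: [3.141, 0.001, -1.501]
wrist_force: [-1.1, 3.3, 5.6]
width: 0.0001
```

```bash
python3 -c "
from st import *
gate(tag='w8')
"
```

```text
clock 10.0333 tcp [ 0.5985 -0.071   0.167 ] yaw -1.5007139300678891 F [-1.1413  3.3229  5.6039]
tcp polar r 0.0921 ang 1.1834
rail n 1996 gate angle [1.3891 1.4088 1.4283]
bar n 2717 angle [1.4016 1.4368 1.4676] slope [0.3075 0.1273]
```

View pics/w8.png

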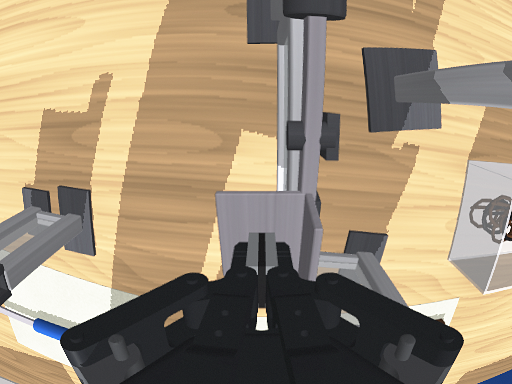

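The gate moved only 0.006 rad while the tool turned 0.017, and the push force is rising, so the bar is at the stop. I'll confirm with one more small nudge.

Emit:
servo_tool(moves=[{"fingers": 1,"delta_pos": [0.8,-0.1,0],"yaw": 0},{"fingers": 1,"delta_pos": [0,0,0],"yaw": 0}])

```text
clock: 10.25
eef_pos: [0.5986, -0.0717, 0.1669]
ee_rot: [3.141, 0.001, -1.5]
wrist_force: [-1.5, 3.9, 5.8]
width: 0.0001
```

```bash
python3 -c "
from st import *
c,Q=gate(tag='w9')
for n in ['scene','side']:
  c=capture(n); Q=cloud(c,n).reshape(-1,3)
  x0,y0,x1,y1=(290,200,350,260) if n=='scene' else (320,130,380,190)
  cv2.imwrite(f'pics/{n}9.png',cv2.resize(c['img'][y0:y1,x0:x1],None,fx=8,fy=8,interpolation=cv2.INTER_CUBIC))
a=cv2.imread('pics/scene9.png');b=cv2.imread('pics/side9.png');cv2.imwrite('pics/f9.png',cv2.resize(np.hstack([a,b]),(800,400)))
"
```

```text
clock 10.25 tcp [ 0.5986 -0.0717  0.1669] yaw -1.500209724631791 F [-1.4649  3.915   5.8297]
tcp polar r 0.0919 ang 1.1918
rail n 1958 gate angle [1.3891 1.4086 1.4279]
bar n 2709 angle [1.4021 1.4369 1.468 ] slope [0.3042 0.128 ]
```

View pics/f9.png

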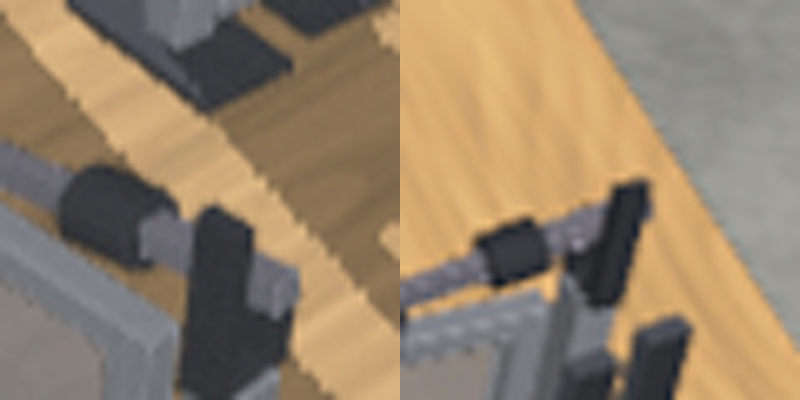

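The gate has halted, with the bar lying against the tall stop above the lip in both crops. I'll ease the push and let the lever up slowly.

Emit:
servo_tool(moves=[{"fingers": 1,"delta_pos": [-0.5,0,-1],"yaw": 0},{"fingers": 1,"delta_pos": [0,0,-1.5],"yaw": 0},{"fingers": 1,"delta_pos": [0,0,-1.5],"yaw": 0},{"fingers": 1,"delta_pos": [0,0,-1.5],"yaw": 0},{"fingers": 1,"delta_pos": [0,0,0],"yaw": 0}])

```text
clock: 10.82
eef_pos: [0.5987, -0.0716, 0.1727]
ee_rot: [3.141, -0.0, -1.5]
wrist_force: [-2.3, 1.2, 2.5]
width: -0.0001
```

```bash
python3 -c "
from st import *
c,Q=gate(tag='w10')
"
```

```text
clock 10.8167 tcp [ 0.5987 -0.0716  0.1727] yaw -1.500221501966041 F [-2.2831  1.1869  2.5258]
tcp polar r 0.0920 ang 1.1904
rail n 1710 gate angle [1.3875 1.4068 1.4246]
bar n 2541 angle [1.3991 1.4381 1.4713] slope [0.2109 0.1415]
```

The gate is holding still and the bar is coming down. I'll keep lifting.

Emit:
servo_tool(moves=[{"fingers": 1,"delta_pos": [0,0,-1.5],"yaw": 0},{"fingers": 1,"delta_pos": [0,0,-1.5],"yaw": 0},{"fingers": 1,"delta_pos": [0,0,-1.5],"yaw": 0},{"fingers": 1,"delta_pos": [0,0,-1.5],"yaw": 0},{"fingers": 1,"delta_pos": [0,0,-2],"yaw": 0}])

```text
clock: 11.28
eef_pos: [0.5986, -0.0716, 0.1803]
ee_rot: [3.141, 0.0, -1.5]
wrist_force: [0.2, -0.6, -0.2]
width: -0.0002
```

Emit:
servo_tool(moves=[{"fingers": 1,"delta_pos": [-1,0,-3],"yaw": 0},{"fingers": 1,"delta_pos": [-1,0,-8],"yaw": 0},{"fingers": 1,"delta_pos": [-1,0,-15],"yaw": 0},{"fingers": 1,"delta_pos": [0,0,-20],"yaw": 0},{"fingers": 1,"delta_pos": [0,0,-20],"yaw": 0}])

```text
clock: 11.7
eef_pos: [0.5984, -0.0684, 0.2476]
ee_rot: [3.141, 0.0, -1.5]
wrist_force: [-0.4, -0.0, 0.7]
width: -0.0
```

Emit:
servo_tool(moves=[{"fingers": 1,"delta_pos": [0,0,-20],"yaw": 0},{"fingers": 1,"delta_pos": [0,0,-10],"yaw": 0},{"fingers": 1,"delta_pos": [0,0,0],"yaw": 0},{"fingers": 1,"delta_pos": [0,0,0],"yaw": 0}])

```text
clock: 12.03
eef_pos: [0.5985, -0.0685, 0.2761]
ee_rot: [3.142, -0.0, -1.5]
wrist_force: [-0.2, -0.1, -0.3]
width: -0.0001
```

```bash
python3 -c "
from st import *
c,Q=gate(tag='w11')
for n in ['scene','side']:
  c=capture(n); Q=cloud(c,n).reshape(-1,3)
  cv2.imwrite(f'pics/{n}full11.png',c['img'])
  x0,y0,x1,y1=(280,190,350,260) if n=='scene' else (310,130,380,200)
  cv2.imwrite(f'pics/{n}11.png',cv2.resize(c['img'][y0:y1,x0:x1],None,fx=8,fy=8,interpolation=cv2.INTER_CUBIC))
  print(n,[(np.array(x['xy'])*[512,384],x['p']) for x in nets.pinpoint('bar_nose',n)])
a=cv2.imread('pics/scene11.png');b=cv2.imread('pics/side11.png');cv2.imwrite('pics/f11.png',cv2.resize(np.hstack([a,b]),(800,400)))
"
```

```text
clock 12.0333 tcp [ 0.5985 -0.0685  0.2761] yaw -1.500099984435328 F [-0.1892 -0.0785 -0.3462]
tcp polar r 0.0929 ang 1.1580
rail n 585 gate angle [1.3885 1.4073 1.4263]
bar n 946 angle [1.4003 1.4378 1.4786] slope [0.0536 0.1704]
scene [(array([328.8064, 248.6016]), 0.67)]
side [(array([349.184 , 167.0016]), 0.68)]
```

View pics/f11.png

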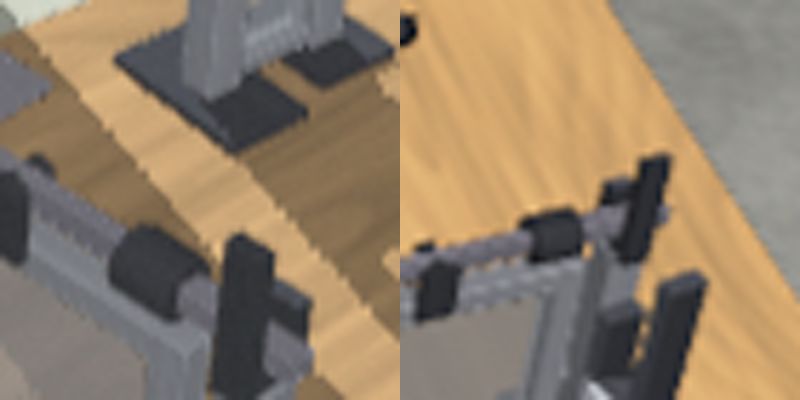

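View pics/w11.png

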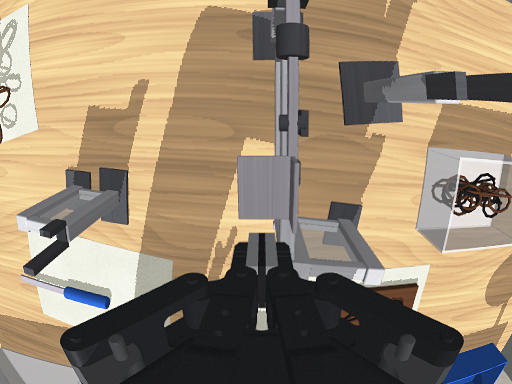

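View pics/scenefull11.png

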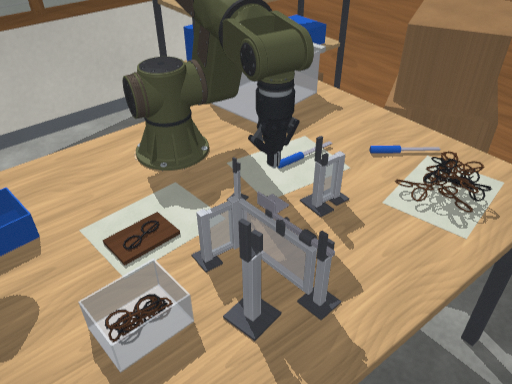

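The close crops show the bar level between the lip and the tall stop of the fork (scene (325,250), side (349,167)). The arm is clear, and the file, board and bin are where they were.

```bash
python3 -c "
from plant import job
print(job.finish_job())"
```

```text
the job is handed in; nothing more can be done
None
```

The gate is open and held: the latch bar lies level in the fork of the middle-sized hold-back post, and the job is handed in. It took about 12 s of the 72 s allowed.

**What I did:** I pressed the thumb lever with shut fingers until I felt its stop, at about 6 N. I then swung the gate to about 1.43 rad with the lever held down, until the bar met the tall stop. Finally I eased the push, let the lever up slowly and raised the arm clear.

**Last checks:**
- **Stop:** one extra small nudge did not move the gate any further.
- **Bar:** close crops from the scene and side cameras show it down between the low lip and the tall stop. The measured slope fell from about 0.31 with the lever held to 0.05. These figures include the round weight, so they are rough.
- **Forces:** wrist force readings never passed about 8 N and are near zero now. They were read at the end of each move call, so a brief peak in between would not show.
- **Other things:** the file, filing board and bin look unmoved in the final scene picture.

**Disagreements:**
- The gate's top rail read 1.41 rad and the bar 1.44. My camera estimate of the rail reads about 0.02 low.
- The gate began moving by friction on the pad, and I saw no clear contact with the upright plate during the swing.

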